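Line up the finished flasks by height

ROBOT

A 7-joint arm with a two-finger parallel gripper is mounted at the origin on the work surface. World frame = base frame: x ahead of the robot, y to its left, z up, the work surface at z = 0. Lengths are in m, angles in rad, forces in N, time in s.
With the tool pointing down it reaches from about 0.4 to 0.85 m from the base axis. Payload 4.5 kg.
Tool frame: the origin (TCP) lies on the centre line of the jaws, within the pads' length; the fingertips stand 17 mm ahead of it and the grasp point (between the pads) lies 2 mm behind it (r.tip_reach is the distance from the TCP to the fingertips, in m); z points along the fingers, y is the line along which they close (so a half turn about z gives the same grasp; the last joint's range is limited). The gripper opens to 88 mm and grips with 3 to 60 N. Pads are 18 mm wide; open, the fingers measure 123 mm over their backs; the gripper's body (75 mm by 187 mm) begins 45 mm behind the grasp point.
Start: joints at [1.25, 0.689, -0.195, 1.565, 0.157, 0.902, -0.215], TCP at [0.217, -0.586, 0.256] pointing down, gripper open.
Joint ranges: [-3.01, 3.01], [-0.46, 2.08], [-1.47, 1.51], [0.13, 2.56], [-1, 4.14], [0.04, 2.09], [-2.66, 2.66]. Speed limits (rad/s): [2.57, 2.57, 3.14, 3.14, 3.14, 3.14, 3.14].

INTERFACE

Orientations are given as a unit quaternion [x, y, z, w].
In Python, from plant import r gives the robot as it stands.
- The arm moves only by the tool step_arm, never from a script. Its argument "steps" is a list of rows, each a list of 7 numbers: the shift along the tool's x, y, z in cm, then the turn, a rotation vector about the tool's x, y, z in degrees, then the gripper's target within -1 to 1 (shut at 1, half-way at 0, fully open at -1). A call has 1 to 8 rows; each row shifts and turns the commanded pose from where the row before left it, along the tool's axes as they then stand; what a row does not reach is not made up. A row lasts 1/8 s, in which the tool goes at most 62.5 mm and 10.7 degrees, less where a joint would pass 70% of its speed; a pose out of reach is approached as far as the arm can. A call with a gripper value outside its range is refused whole. The fingers move at their own pace and stop on an object; "force" is the grip in N (left out, the last holds). Time passes only in rows, so rows that do not move let the fingers close. It gives the time, the measured TCP pose, the force, the opening and the grip force at its end, in the units of the state.
- r.get_state(): the state, without advancing time (a new reading comes with each control period).
- r.snapshot(name): name is "scene" or "top" or "wrist"; returns a dict with "pixels" (384x512x3 uint8, red, green, blue), "fx", "fy", "cx", "cy" (pixels), "cam_to_world" (4x4, takes a point from camera to world coordinates). Camera axes: x right, y down, z forward; pixel columns grow to the right and rows downward; lengths in m; the calibration is good to about 2 mm. A picture is of the moment at which its call begins. There is no depth.
- r.finish_job(): hands the job in; it is judged then, once.
The state is a dict: "clock": time; "q": joint angles; "qd": joint speeds; "joint_torque": joint torques, N m; "tool_pos": TCP position; "eef_rot": TCP orientation; "contact_force": force on the tool from outside, world axes, zero at the start; "moment": the same for the moment, N m; "opening": opening from 0.0 (shut) to 1.0 (fully open); "finger_force": force on a finger pad.
Only numpy, scipy, OpenCV 4.12 (cv2) and the standard library are available. Lean on these libraries where they do the work, as an engineer would, in place of code of your own. Each camera call takes 0.05 s, during which the arm holds its last target. There are 200 camera calls.

TASK

Line up the four amber glass flasks by height on the display board: stand one upright in the middle of each white pad, the shortest on the pad next to the dark forked rest and each one taller than the last, to the tallest at the far end by the white brick. Do not knock any flask over.

Things in the scene. Friction and masses are not known exactly. Their poses are not given: they have to be found in the camera images.
- flask_a_mid (a point): The shortest of four loose upright amber glass flasks with brass stoppers: 54 mm tall over all, round straight body 44 mm across from the foot up to 28 mm, then a narrow neck and a stopper 19 mm across. This point is its centre, 27 mm above its foot; z points up its axis. A good grip is on the straight body with the pads centred 22 mm above its foot (much lower, and the stopper may meet the gripper's body). Weighs roughly 0.05 to 0.2 kg.
- flask_b_mid (a point): The second shortest of four loose upright amber glass flasks with brass stoppers: 70 mm tall over all, round straight body 36 mm across from the foot up to 44 mm, then a narrow neck and a stopper 19 mm across. This point is its centre, 35 mm above its foot; z points up its axis. A good grip is on the straight body with the pads centred 28 mm above its foot (much lower, and the stopper may meet the gripper's body). Weighs roughly 0.05 to 0.2 kg.
- flask_c_mid (a point): The second tallest of four loose upright amber glass flasks with brass stoppers: 86 mm tall over all, round straight body 48 mm across from the foot up to 60 mm, then a narrow neck and a stopper 19 mm across. This point is its centre, 43 mm above its foot; z points up its axis. A good grip is on the straight body with the pads centred 44 mm above its foot (much lower, and the stopper may meet the gripper's body). Weighs roughly 0.05 to 0.2 kg.
- flask_d_mid (a point): The tallest of four loose upright amber glass flasks with brass stoppers: 102 mm tall over all, round straight body 40 mm across from the foot up to 76 mm, then a narrow neck and a stopper 19 mm across. This point is its centre, 51 mm above its foot; z points up its axis. A good grip is on the straight body with the pads centred 60 mm above its foot (much lower, and the stopper may meet the gripper's body). Weighs roughly 0.05 to 0.2 kg.
- pad1_top (a point): Centre of the top face of a round white ceramic pad, 60 mm across and 4 mm thick, fixed on a dark wooden board (8 mm thick, 95 mm by 450 mm); the top lies 12 mm above the table. Four such pads, about 78 mm apart, stand in a straight row along the board, numbered 1 to 4 from one end to the other. Its y axis points along the row, from pad 4 towards pad 1; its x axis across the board.
- pad2_top (a point): Centre of the top face of a round white ceramic pad, 60 mm across and 4 mm thick, fixed on a dark wooden board (8 mm thick, 95 mm by 450 mm); the top lies 12 mm above the table. Four such pads, about 78 mm apart, stand in a straight row along the board, numbered 1 to 4 from one end to the other. Its y axis points along the row, from pad 4 towards pad 1; its x axis across the board.
- pad3_top (a point): Centre of the top face of a round white ceramic pad, 60 mm across and 4 mm thick, fixed on a dark wooden board (8 mm thick, 95 mm by 450 mm); the top lies 12 mm above the table. Four such pads, about 78 mm apart, stand in a straight row along the board, numbered 1 to 4 from one end to the other. Its y axis points along the row, from pad 4 towards pad 1; its x axis across the board.
- pad4_top (a point): Centre of the top face of a round white ceramic pad, 60 mm across and 4 mm thick, fixed on a dark wooden board (8 mm thick, 95 mm by 450 mm); the top lies 12 mm above the table. Four such pads, about 78 mm apart, stand in a straight row along the board, numbered 1 to 4 from one end to the other. Its y axis points along the row, from pad 4 towards pad 1; its x axis across the board.
- fork: A dark steel forked rest (a V on a short stem, 72 mm high, foot 75 mm across the board by 26 mm along it), fixed on one end of the board, about 81 mm beyond the nearest pad; it may be at either end. Its origin is the centre of its underside. The other end carries a low white brick, 30 mm high and 30 mm along the board.

How it is judged:
At the end, for the whole second after the job is handed in: Each flask stands upright (within 0.1 rad) and at rest on its own pad, its axis within 13 mm of the pad's centre and its foot on the pad (within 4 mm): the shortest on the pad nearest the forked rest, then the second shortest, the second tallest, and the tallest on the pad farthest from the rest (((horizontal distance between fork and pad1_top below 0.15 m and horizontal distance between flask_a_mid and pad1_top below 0.013 m and z of flask_a_mid in the frame of pad1_top between 0.023 and 0.031 m and horizontal distance between flask_b_mid and pad2_top below 0.013 m and z of flask_b_mid in the frame of pad2_top between 0.031 and 0.039 m and horizontal distance between flask_c_mid and pad3_top below 0.013 m and z of flask_c_mid in the frame of pad3_top between 0.039 and 0.047 m and horizontal distance between flask_d_mid and pad4_top below 0.013 m and z of flask_d_mid in the frame of pad4_top between 0.047 and 0.055 m) or (horizontal distance between fork and pad4_top below 0.15 m and horizontal distance between flask_a_mid and pad4_top below 0.013 m and z of flask_a_mid in the frame of pad4_top between 0.023 and 0.031 m and horizontal distance between flask_b_mid and pad3_top below 0.013 m and z of flask_b_mid in the frame of pad3_top between 0.031 and 0.039 m and horizontal distance between flask_c_mid and pad2_top below 0.013 m and z of flask_c_mid in the frame of pad2_top between 0.039 and 0.047 m and horizontal distance between flask_d_mid and pad1_top below 0.013 m and z of flask_d_mid in the frame of pad1_top between 0.047 and 0.055 m)) and angle between each of flask_a_mid, flask_b_mid, flask_c_mid, flask_d_mid's own z axis and vertical below 0.1 rad and linear speed of each of flask_a, flask_b, flask_c, flask_d below 0.02 m/s); the robot touches nothing.
It fails at once if the shortest flask is knocked over (tilted more than 0.8 rad) (angle between flask_a_mid's own z axis and vertical above 0.8 rad).
It fails at once if the second shortest flask is knocked over (tilted more than 0.8 rad) (angle between flask_b_mid's own z axis and vertical above 0.8 rad).
It fails at once if the second tallest flask is knocked over (tilted more than 0.8 rad) (angle between flask_c_mid's own z axis and vertical above 0.8 rad).
It fails at once if the tallest flask is knocked over (tilted more than 0.8 rad) (angle between flask_d_mid's own z axis and vertical above 0.8 rad).
It also fails if it takes over 109 s, if anything falls off the work surface, if the arm or the gripper's body presses on something with over 40 N, if the wrist force passes 120 N, or if a joint passes its speed limit or range.

## Working session

There is one attempt and no reset: what is moved stays moved. The work goes in short steps, Python scripts to look and compute and a tool call to move; the robot and the scene stay as the last step left them, time stands still between calls to the robot, and variables do not carry over. Pictures are saved under pics/ and viewed, at most 14 in all, crops included, and the job is handed in when it is done.

Besides the shell and the picture viewer there is one more tool, called after "Request:" as a command line: name --pt "numbers of a row" for each row, then --argument value for the rest. step_arm: Moves the arm, as the interface text tells. Its arguments: {"type":"object","properties":{"steps":{"type":"array","items":{"type":"array","items":{"type":"number"}}},"force":{"type":"number"}},"required":["steps"]}

```bash
mkdir -p pics; python3 - <<'E'
from plant import r
import cv2,numpy as np
s=r.get_state();print(s['clock'],s['tool_pos'],s['eef_rot'],s['opening'])
for n in("scene","top"):
    d=r.snapshot(n);cv2.imwrite(f"pics/{n}0.png",d["pixels"][:,:,::-1]);print(n,d["fx"],d["cx"],d["cy"],np.round(d["cam_to_world"],3).tolist())
E
```

```text
0.0 [ 0.21682828 -0.58555293  0.2549023 ] [ 9.84303574e-01  1.76481269e-01 -2.49510468e-04 -8.79030917e-04] 1.001011434627986
scene 456.6337043464052 259.16009421346547 193.57480912983283 [[0.485, 0.615, -0.621, 1.195], [0.874, -0.327, 0.359, -0.353], [0.018, -0.717, -0.697, 0.8], [0.0, 0.0, 0.0, 1.0]]
top 474.84810324490013 252.94158259335458 192.57132004619137 [[-0.005, -0.991, 0.134, 0.413], [-1.0, 0.009, 0.027, -0.004], [-0.028, -0.134, -0.991, 1.14], [0.0, 0.0, 0.0, 1.0]]
```

View pics/scene0.png

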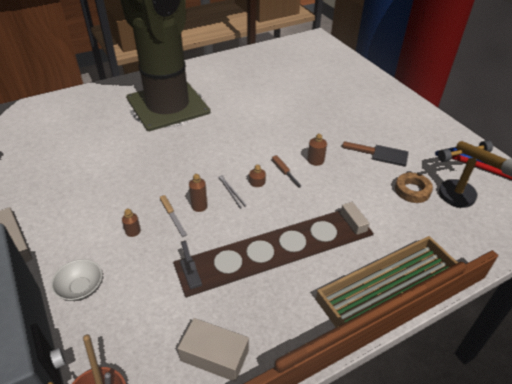

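View pics/top0.png

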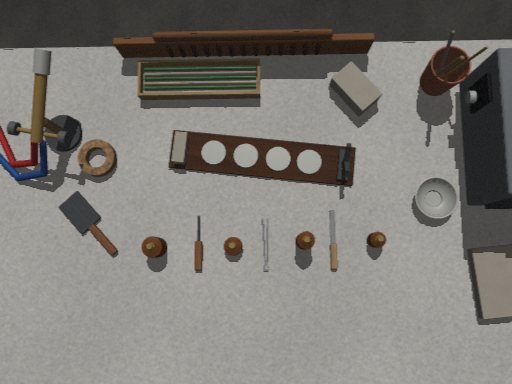

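The scene view shows the four flasks at about (131,222), (198,192), (258,176) and (317,150), with the fork at the board's left end (188,262). In the top view they are at (377,240), (305,240), (233,246) and (153,247). The pads are at x≈213–309, y≈152–161, with the fork at (344,165), which is the -y end.

```bash
cat >h.py <<'E'
from plant import r
import cv2,numpy as np
def ray(d,u,v):
    T=np.array(d["cam_to_world"]);k=np.array([(u-d["cx"])/d["fx"],(v-d["cy"])/d["fy"],1.]);return T[:3,3],T[:3,:3]@k
def onz(d,u,v,z):
    o,k=ray(d,u,v);return o+k*(z-o[2])/k[2]
def tri(a,b):
    (o,k),(p,m)=a,b;k=k/np.linalg.norm(k);m=m/np.linalg.norm(m)
    t=np.linalg.lstsq(np.c_[k,-m],p-o,rcond=None)[0];A=o+k*t[0];B=p+m*t[1];return (A+B)/2,np.linalg.norm(A-B)
def blobs(mask,lo,hi):
    n,_,st,c=cv2.connectedComponentsWithStats(mask.astype(np.uint8))
    return [(c[i],st[i]) for i in range(1,n) if lo<st[i,4]<hi]
E
python3 - <<'E'
from h import *
t=r.snapshot("top");s=r.snapshot("scene")
for n,d,boxes in(("top",t,[(153,247),(233,246),(305,240),(377,240)]),("scene",s,[(317,150),(258,176),(198,192),(131,222)])):
    hsv=cv2.cvtColor(d["pixels"],cv2.COLOR_RGB2HSV);H,S,V=[hsv[...,i].astype(int) for i in range(3)]
    print(n)
    for u,v in boxes:
        sl=np.zeros(H.shape,bool);sl[v-28:v+28,u-18:u+18]=1
        am=(S>110)&(V>40)&sl;br=am&(H>=13)&(H<=30)
        for nm,m in(("all",am),("brass",br)):
            print(u,v,nm,[(np.round(c,1).tolist(),x.tolist()) for c,x in blobs(m,12,3000)])
d=t;hsv=cv2.cvtColor(d["pixels"],cv2.COLOR_RGB2HSV)
for z,(d,box) in(("t",(t,(195,135,330,180))),("s",(s,(205,212,345,280)))):
    hsv=cv2.cvtColor(d["pixels"],cv2.COLOR_RGB2HSV);m=np.zeros(hsv.shape[:2],bool);x0,y0,x1,y1=box;m[y0:y1,x0:x1]=1
    m&=(hsv[...,2]>150)
    for c,x in blobs(m,150,2000):print(z,np.round(c,1),x,np.round(onz(d,*c,0.012),4))
big=np.hstack([cv2.resize(t["pixels"][215:275,130:400],None,fx=2.9,fy=2.9,interpolation=2)])
big2=cv2.resize(s["pixels"][130:240,110:340],None,fx=3.4,fy=3.4,interpolation=2)
big=big[:,:780];big2=big2[:,:780]
im=np.vstack([cv2.copyMakeBorder(x,0,0,0,790-x.shape[1],0) for x in(big,big2)]);print(im.shape);cv2.imwrite("pics/z.png",im[...,::-1])
E
```

```text
top
153 247 all [([152.8, 246.3], [142, 237, 25, 20, 362])]
153 247 brass [([151.3, 246.6], [142, 237, 21, 20, 253]), ([163.3, 242.9], [161, 240, 6, 7, 19])]
233 246 all [([232.6, 245.9], [224, 237, 18, 18, 256])]
233 246 brass [([232.4, 246.2], [224, 238, 18, 17, 182])]
305 240 all [([305.2, 240.1], [297, 232, 18, 17, 238])]
305 240 brass [([305.3, 239.8], [297, 232, 18, 17, 180])]
377 240 all [([376.9, 239.0], [368, 232, 18, 15, 193])]
377 240 brass [([377.4, 239.1], [368, 233, 18, 14, 154])]
scene
317 150 all [([318.5, 148.3], [310, 135, 16, 30, 256])]
317 150 brass [([318.3, 138.2], [315, 135, 7, 7, 32])]
258 176 all [([257.8, 175.1], [250, 165, 15, 21, 180])]
258 176 brass [([257.2, 169.3], [253, 165, 9, 8, 42])]
198 192 all [([198.4, 191.3], [190, 175, 15, 36, 315])]
198 192 brass [([196.4, 178.9], [193, 175, 8, 8, 47])]
131 222 all [([129.9, 221.3], [123, 210, 15, 26, 212])]
131 222 brass [([128.1, 214.0], [124, 210, 10, 9, 56])]
t [296.3 137.7] [236 135  94   9 460] [ 0.6999 -0.0797  0.012 ]
t [213.1 151.9] [202 141  23  23 410] [0.6668 0.1227 0.012 ]
t [245.4 155. ] [234 144  23  23 417] [0.6583 0.0443 0.012 ]
t [277.7 158.1] [267 147  23  23 420] [ 0.6498 -0.0341  0.012 ]
t [308.7 161.2] [298 150  23  23 420] [ 0.6415 -0.1087  0.012 ]
t [219.9 176.9] [195 172  69   8 289] [0.6049 0.1059 0.012 ]
s [323.4 230.7] [311 222  25  19 373] [0.6677 0.1232 0.012 ]
s [292.5 240.6] [280 231  26  20 406] [0.659 0.045 0.012]
s [260.1 250.9] [247 241  27  21 430] [ 0.6504 -0.0335  0.012 ]
s [309.1 267.7] [ 242  245  103   35 1789] [0.7394 0.0364 0.012 ]
s [227.8 261.2] [215 251  27  22 462] [ 0.6421 -0.1083  0.012 ]
(548, 790, 3)
```

View pics/z.png

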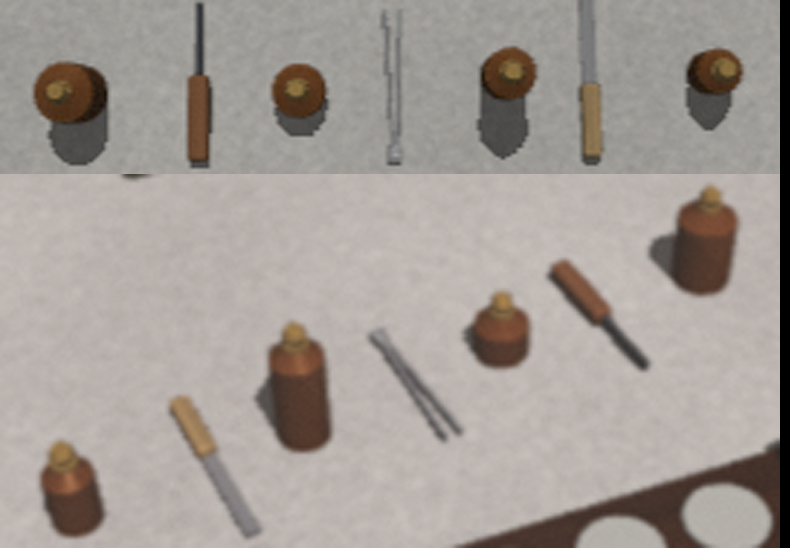

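Left to right in the scene view the flasks are b, d, a, c. The bright stoppers are at top-image (379.7,239.1) for b, (306.9,239.5) for d, (233.1,246.0) for a and (150.7,246.4) for c. Next I triangulate the stoppers and check their heights.

```bash
python3 - <<'E'
from h import *
t=r.snapshot("top");s=r.snapshot("scene")
F=dict(a=((233.1,246.0),(257.9,167.6),.054),b=((379.7,239.1),(128.2,212.6),.070),c=((150.7,246.4),(319.1,136.2),.086),d=((306.9,239.5),(196.5,177.6),.102))
for k,(p,q,h) in F.items():
    x,e=tri(ray(t,*p),ray(s,*q));print(k,np.round(x,4),"gap",round(e,4),"h",h,"top@h-6mm",np.round(onz(t,*p,h-.006),4),"scene",np.round(onz(s,*q,h-.007),4))
E
```

```text
a [0.4394 0.0738 0.0481] gap 0.0053 h 0.054 top@h-6mm [0.4382 0.0714 0.048 ] scene [0.4392 0.0769 0.047 ]
b [ 0.4517 -0.2589  0.0609] gap 0.0014 h 0.07 top@h-6mm [ 0.4514 -0.2588  0.064 ] scene [ 0.4542 -0.2585  0.063 ]
c [0.4388 0.2554 0.0819] gap 0.0053 h 0.086 top@h-6mm [0.4376 0.2535 0.08  ] scene [0.4365 0.2606 0.079 ]
d [ 0.4508 -0.0925  0.0941] gap 0.0022 h 0.102 top@h-6mm [ 0.4503 -0.0933  0.096 ] scene [ 0.4522 -0.0918  0.095 ]
```

Request:
step_arm --pt "0 0 0 0 0 -10 -1" --pt "0 0 0 0 0 -10 -1" --pt "0 0 0 0 0 -10 -1" --pt "0 0 0 0 0 -10 -1" --pt "0 0 0 0 0 -10 -1" --pt "0 0 0 0 0 -10 -1" --pt "0 0 0 0 0 -3.5 -1" --pt "0 0 0 0 0 0 -1" --force 15

```text
clock: 1.3
tool_pos: [0.2169, -0.5861, 0.2556]
eef_rot: [0.744, 0.668, 0.0, -0.0]
contact_force: [0.2, 0.6, 0.2]
opening: 0.999
finger_force: 0.0
```

Request:
step_arm --pt "0 0 -6 0 0 0 -1" --pt "0 0 -6 0 0 0 -1" --pt "4 2 0 0 0 0 -1" --pt "5 3 0 0 0 0 -1" --pt "5 3 0 0 0 0 -1" --pt "5 3 0 0 0 0 -1" --pt "5 3 0 0 0 0 -1" --pt "0 0 0 0 0 0 -1"

```text
clock: 2.3
tool_pos: [0.3858, -0.3575, 0.3766]
eef_rot: [0.741, 0.671, 0.001, 0.0]
contact_force: [-0.4, -0.1, 0.8]
opening: 1.002
finger_force: 0.0
```

Request:
step_arm --pt "3.5 1.9 2 0 0 0 -1" --pt "3.5 1.8 4 0 0 0 -1" --pt "3.5 1.9 4 0 0 0 -1" --pt "0 0 4 0 0 0 -1" --pt "0 0 3 0 0 0 -1" --pt "0 0 0 0 0 0 -1"

```text
clock: 3.05
tool_pos: [0.4474, -0.2646, 0.204]
eef_rot: [0.745, 0.667, -0.001, -0.002]
contact_force: [0.0, 0.7, -0.0]
opening: 1.003
finger_force: 0.0
```

```bash
python3 - <<'E'
from h import *
d=r.snapshot("wrist");cv2.imwrite("pics/w1.png",d["pixels"][:,:,::-1]);print(d["fx"],np.round(d["cam_to_world"],3).tolist(),r.get_state()["tool_pos"])
E
```

```text
312.83832394849236 [[0.994, -0.103, -0.034, 0.456], [-0.109, -0.958, -0.266, -0.195], [-0.005, 0.268, -0.963, 0.332], [0.0, 0.0, 0.0, 1.0]] [ 0.44858399 -0.26482956  0.20549233]
```

View pics/w1.png

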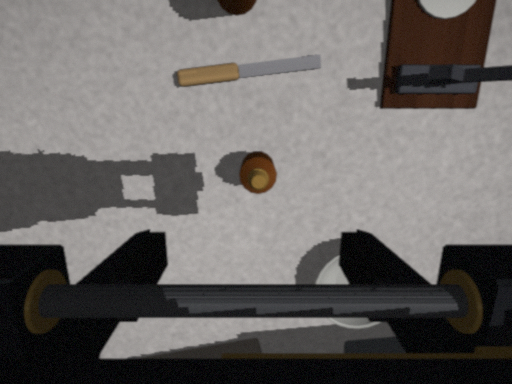

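The wrist view shows flask b's stopper near (259,181), with nothing close to where the fingers will go. I'll measure it.

```bash
cat >>h.py <<'E'
def wrist(h,box=(180,80,340,240),save=None):
    """stopper in the wrist view -> flask axis xy (top of the stopper at h), tool-frame shift in cm"""
    d=r.snapshot("wrist");st=r.get_state();hsv=cv2.cvtColor(d["pixels"],cv2.COLOR_RGB2HSV);x0,y0,x1,y1=box
    if save:cv2.imwrite(save,d["pixels"][:,:,::-1])
    m=np.zeros(hsv.shape[:2],bool);m[y0:y1,x0:x1]=1
    br=m&(hsv[...,1]>110)&(hsv[...,0]>=15)&(hsv[...,0]<=32)&(hsv[...,2]>70)
    for c,x in blobs(br,25,3000):
        p=onz(d,*c,h-.006);print("stopper px",np.round(c,1),x.tolist(),np.round(p,4));shift(p[:2],st)
def shift(p,st=None):
    st=st or r.get_state()
    from scipy.spatial.transform import Rotation as R
    M=R.from_quat(st["eef_rot"]).as_matrix();dd=np.array([p[0]-st["tool_pos"][0],p[1]-st["tool_pos"][1],0])
    print("tcp",np.round(st["tool_pos"],4),"yaw",round(np.degrees(np.arctan2(M[1,0],M[0,0])),2),"shift x,y cm",np.round(M.T@dd*100,2)[:2])
E
python3 - <<'E'
from h import *
wrist(.070);shift((.4527,-.2587))
E
```

```text
stopper px [194.5  81.4] [180, 80, 39, 5, 126] [ 0.4114 -0.1697  0.064 ]
tcp [ 0.4494 -0.2649  0.2064] yaw 83.75 shift x,y cm [ 9.05 -4.81]
stopper px [257.6 178. ] [249, 167, 19, 23, 333] [ 0.454  -0.2552  0.064 ]
tcp [ 0.4494 -0.2649  0.2064] yaw 83.75 shift x,y cm [1.02 0.36]
tcp [ 0.4494 -0.2649  0.2064] yaw 83.75 shift x,y cm [0.66 0.26]
```

Request:
step_arm --pt "0.8 0.3 4 0 0 0 -1" --pt "0 0 5 0 0 0 -1" --pt "0 0 4 0 0 0 -1" --pt "0 0 3 0 0 0 -1" --pt "0 0 2 0 0 0 -1" --pt "0 0 0 0 0 0 -1" --pt "0 0 0 0 0 0 -1"

```text
clock: 4.03
tool_pos: [0.4541, -0.2573, 0.0271]
eef_rot: [0.744, 0.668, 0.001, 0.001]
contact_force: [0.5, -0.1, 1.2]
opening: 1.001
finger_force: 0.0
```

Request:
step_arm --pt "0 0 0 0 0 0 1" --pt "0 0 0 0 0 0 1" --pt "0 0 0 0 0 0 1" --pt "0 0 0 0 0 0 1" --pt "0 0 0 0 0 0 1" --pt "0 0 0 0 0 0 1" --force 12

```text
clock: 4.78
tool_pos: [0.4528, -0.2565, 0.0257]
eef_rot: [0.744, 0.668, -0.0, -0.0]
contact_force: [0.3, -1.5, 0.2]
opening: 0.404
finger_force: 12.0
```

Request:
step_arm --pt "0 0 -3 0 0 0 1" --pt "0 0 -4 0 0 0 1" --pt "0 0 -4 0 0 0 1" --pt "1 1 -4 0 0 0 1" --pt "4 3 0 0 0 0 1" --pt "4 3 0 0 0 0 1" --pt "4 3 0 0 0 0 1" --pt "4 3 0 0 0 0 1"

```text
clock: 5.78
tool_pos: [0.601, -0.1004, 0.1754]
eef_rot: [0.744, 0.668, -0.001, -0.0]
contact_force: [0.1, -0.0, -1.8]
opening: 0.401
finger_force: 12.0
```

Request:
step_arm --pt "4 2.5 0 0 0 0 1" --pt "3 1.5 0 0 0 0 1" --pt "0 0 0 0 0 0 1" --pt "0 0 0 0 0 0 1"

```text
clock: 6.28
tool_pos: [0.6468, -0.0374, 0.1751]
eef_rot: [0.744, 0.668, -0.001, -0.0]
contact_force: [-0.4, -1.4, -2.1]
opening: 0.403
finger_force: 12.0
```

```bash
python3 - <<'E'
from h import *
s=r.get_state();print(s['opening'],s['finger_force']);shift((.650,-.0338))
E
```

```text
0.4027501454077938 11.999729443341494
tcp [ 0.6468 -0.0374  0.1751] yaw 83.8 shift x,y cm [0.39 0.28]
```

Request:
step_arm --pt "0.4 0.3 4 0 0 0 1" --pt "0 0 4 0 0 0 1" --pt "0 0 3 0 0 0 1" --pt "0 0 1.8 0 0 0 1" --pt "0 0 0.6 0 0 0 1" --pt "0 0 0 0 0 0 1" --pt "0 0 0 0 0 0 1"

```text
clock: 7.15
tool_pos: [0.6521, -0.0326, 0.043]
eef_rot: [0.744, 0.668, 0.001, 0.001]
contact_force: [0.7, 0.2, -0.9]
opening: 0.404
finger_force: 12.0
```

Request:
step_arm --pt "-0.1 -0.1 0.3 0 0 0 1" --pt "0 0 0 0 0 0 1" --pt "0 0 0 0 0 0 1"

```text
clock: 7.52
tool_pos: [0.6501, -0.0335, 0.0389]
eef_rot: [0.744, 0.668, 0.0, 0.0]
contact_force: [-1.4, 0.2, -1.2]
opening: 0.402
finger_force: 12.0
```

Request:
step_arm --pt "0 0 0.1 0 0 0 1" --pt "0 0 0 0 0 0 -1" --pt "0 0 0 0 0 0 -1" --pt "0 0 0 0 0 0 -1" --pt "0 0 0 0 0 0 -1" --pt "0 0 0 0 0 0 -1"

```text
clock: 8.28
tool_pos: [0.6501, -0.0335, 0.0378]
eef_rot: [0.744, 0.668, -0.0, 0.0]
contact_force: [-0.6, 0.2, -0.4]
opening: 0.947
finger_force: 0.0
```

Request:
step_arm --pt "0 0 -3 0 0 0 -1" --pt "0 0 -5 0 0 0 -1" --pt "0 0 -5 0 0 0 -1" --pt "-1 -2.5 -3.5 0 0 0 -1" --pt "-2 -5 0 0 0 0 -1" --pt "-2 -5 0 0 0 0 -1" --pt "-2 -4.5 0 0 0 0 -1" --pt "-1 -2 0 0 0 0 -1"

```text
clock: 9.28
tool_pos: [0.4494, -0.0937, 0.2029]
eef_rot: [0.744, 0.668, -0.001, -0.0]
contact_force: [0.5, 0.8, 0.4]
opening: 0.998
finger_force: 0.0
```

Request:
step_arm --pt "0 0 0 0 0 0 -1" --pt "0 0 0 0 0 0 -1"

```text
clock: 9.52
tool_pos: [0.4543, -0.0919, 0.203]
eef_rot: [0.744, 0.668, 0.001, 0.001]
contact_force: [1.4, -0.7, 0.5]
opening: 1.0
finger_force: 0.0
```

```bash
python3 - <<'E'
from h import *
wrist(.102,save="pics/w2.png");shift((.4512,-.0925))
E
```

```text
stopper px [251.5 190.2] [239, 182, 22, 23, 191] [ 0.4548 -0.0837  0.096 ]
tcp [ 0.4544 -0.0918  0.2029] yaw 83.87 shift x,y cm [ 0.81 -0.05]
stopper px [225.6 235.9] [197, 231, 52, 9, 326] [ 0.4298 -0.1195  0.096 ]
tcp [ 0.4544 -0.0918  0.2029] yaw 83.87 shift x,y cm [-3.02 -2.15]
tcp [ 0.4544 -0.0918  0.2029] yaw 83.87 shift x,y cm [-0.1  -0.31]
```

View pics/w2.png

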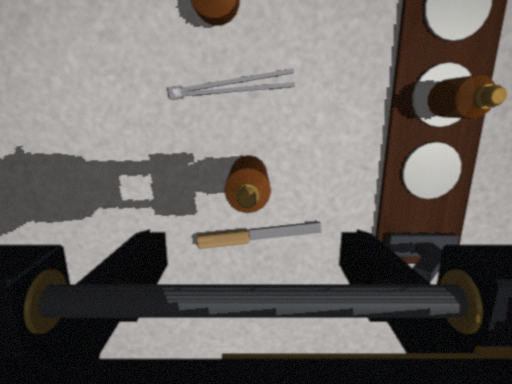

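b is standing upright on its pad at about (460,100). d's stopper is at about (248,196), which agrees with the triangulated point to a few mm.

Request:
step_arm --pt "0.1 -0.3 3 0 0 0 -1" --pt "0 0 4 0 0 0 -1" --pt "0 0 4 0 0 0 -1" --pt "0 0 2.5 0 0 0 -1" --pt "0 0 1 0 0 0 -1" --pt "0 0 0 0 0 0 -1" --pt "0 0 0 0 0 0 -1"

```text
clock: 10.45
tool_pos: [0.4505, -0.0912, 0.0584]
eef_rot: [0.744, 0.668, 0.001, 0.001]
contact_force: [-0.4, -0.4, -0.7]
opening: 1.002
finger_force: 0.0
```

Request:
step_arm --pt "0 0 0 0 0 0 1" --pt "0 0 0 0 0 0 1" --pt "0 0 0 0 0 0 1" --pt "0 0 0 0 0 0 1" --pt "0 0 0 0 0 0 1" --pt "0 0 0 0 0 0 1"

```text
clock: 11.2
tool_pos: [0.4498, -0.0912, 0.0577]
eef_rot: [0.744, 0.668, 0.0, 0.0]
contact_force: [-0.0, -0.9, 0.9]
opening: 0.449
finger_force: 12.0
```

Request:
step_arm --pt "0 0 -3 0 0 0 1" --pt "0 0 -4 0 0 0 1" --pt "0 0 -4 0 0 0 1" --pt "2 1.5 -3 0 0 0 1" --pt "4 3 0 0 0 0 1" --pt "4 3.5 0 0 0 0 1" --pt "4 3.5 0 0 0 0 1" --pt "4 3.5 0 0 0 0 1"

```text
clock: 12.2
tool_pos: [0.6186, 0.0724, 0.1971]
eef_rot: [0.744, 0.668, -0.001, -0.0]
contact_force: [1.7, -0.2, -2.2]
opening: 0.45
finger_force: 12.0
```

Request:
step_arm --pt "3.5 3 0 0 0 0 1" --pt "2 1 0 0 0 0 1" --pt "0 0 0 0 0 0 1" --pt "0 0 0 0 0 0 1"

```text
clock: 12.7
tool_pos: [0.6628, 0.1201, 0.197]
eef_rot: [0.744, 0.668, -0.002, 0.0]
contact_force: [-0.9, -0.6, -1.8]
opening: 0.449
finger_force: 12.0
```

```bash
python3 - <<'E'
from h import *
s=r.get_state();print(s['opening'],s['finger_force']);shift((.667,.123))
E
```

```text
0.44885868894236797 11.998583818785846
tcp [0.6628 0.1201 0.197 ] yaw 83.79 shift x,y cm [0.33 0.39]
```

Request:
step_arm --pt "0.25 0.35 3 0 0 0 1" --pt "0 0 4 0 0 0 1" --pt "0 0 3 0 0 0 1" --pt "0 0 1.6 0 0 0 1" --pt "0 0 0.7 0 0 0 1" --pt "0 0 0 0 0 0 1" --pt "0 0 0 0 0 0 1" --pt "0 0 0 0 0 0 1"

```text
clock: 13.7
tool_pos: [0.6682, 0.1243, 0.0757]
eef_rot: [0.744, 0.668, 0.001, 0.0]
contact_force: [-0.0, -0.6, -1.3]
opening: 0.447
finger_force: 12.0
```

Request:
step_arm --pt "-0.1 -0.1 0.4 0 0 0 1" --pt "0 0 0 0 0 0 1" --pt "0 0 0 0 0 0 1"

```text
clock: 14.08
tool_pos: [0.6664, 0.1232, 0.0706]
eef_rot: [0.744, 0.668, -0.0, 0.0]
contact_force: [0.1, 0.4, -1.3]
opening: 0.448
finger_force: 12.0
```

Request:
step_arm --pt "0 0 0.1 0 0 0 1" --pt "0 0 0 0 0 0 -1" --pt "0 0 0 0 0 0 -1" --pt "0 0 0 0 0 0 -1" --pt "0 0 0 0 0 0 -1" --pt "0 0 0 0 0 0 -1"

```text
clock: 14.82
tool_pos: [0.6665, 0.1232, 0.0697]
eef_rot: [0.744, 0.668, 0.0, 0.0]
contact_force: [-0.9, 0.4, 0.3]
opening: 0.987
finger_force: 0.0
```

Request:
step_arm --pt "0 0 -3 0 0 0 -1" --pt "0 0 -5 0 0 0 -1" --pt "0 0 -5 0 0 0 -1" --pt "2 -4 0 0 0 0 -1" --pt "2 -5 0 0 0 0 -1" --pt "2 -5 0 0 0 0 -1" --pt "2 -5 0 0 0 0 -1" --pt "2 -4 0 0 0 0 -1"

```text
clock: 15.82
tool_pos: [0.4466, 0.2482, 0.2]
eef_rot: [0.744, 0.668, 0.0, -0.0]
contact_force: [-0.7, 1.2, -0.2]
opening: 0.996
finger_force: 0.0
```

Request:
step_arm --pt "0.5 -1 0 0 0 0 -1" --pt "0 0 0 0 0 0 -1" --pt "0 0 0 0 0 0 -1" --pt "0 0 0 0 0 0 -1"

```text
clock: 16.32
tool_pos: [0.4404, 0.2524, 0.1995]
eef_rot: [0.745, 0.667, 0.0, 0.0]
contact_force: [1.1, 0.6, 0.2]
opening: 1.0
finger_force: 0.0
```

```bash
python3 - <<'E'
from h import *
wrist(.086,save="pics/w3.png");shift((.4385,.255))
E
```

```text
stopper px [250.5 183.1] [241, 172, 20, 25, 339] [0.4402 0.2632 0.08  ]
tcp [0.4402 0.2526 0.1995] yaw 83.7 shift x,y cm [ 1.06 -0.12]
tcp [0.4402 0.2526 0.1995] yaw 83.7 shift x,y cm [ 0.22 -0.19]
```

View pics/w3.png

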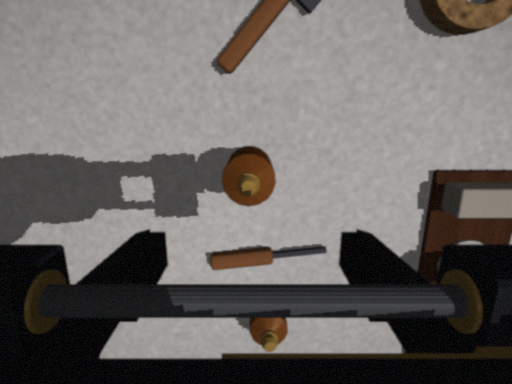

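c's stopper is at about (250,186). Averaging the views puts it at roughly (0.439, 0.258).

Request:
step_arm --pt "0.55 -0.15 3 0 0 0 -1" --pt "0 0 4 0 0 0 -1" --pt "0 0 4 0 0 0 -1" --pt "0 0 3 0 0 0 -1" --pt "0 0 1.5 0 0 0 -1" --pt "0 0 0 0 0 0 -1" --pt "0 0 0 0 0 0 -1"

```text
clock: 17.25
tool_pos: [0.4389, 0.2593, 0.0456]
eef_rot: [0.744, 0.668, 0.001, 0.0]
contact_force: [0.7, -0.2, 1.1]
opening: 0.998
finger_force: 0.0
```

Request:
step_arm --pt "0 0 0 0 0 0 1" --pt "0 0 0 0 0 0 1" --pt "0 0 0 0 0 0 1" --pt "0 0 0 0 0 0 1" --pt "0 0 0 0 0 0 1" --pt "0 0 0 0 0 0 1"

```text
clock: 18.0
tool_pos: [0.4383, 0.259, 0.0448]
eef_rot: [0.744, 0.668, 0.0, 0.0]
contact_force: [0.2, 0.2, 2.1]
opening: 0.541
finger_force: 12.0
```

Request:
step_arm --pt "0 0 -3 0 0 0 1" --pt "0 0 -4 0 0 0 1" --pt "0 0 -5 0 0 0 1" --pt "-1 2 -4 0 0 0 1" --pt "-3 4 0 0 0 0 1" --pt "-3.5 4 0 0 0 0 1" --pt "-3.5 4 0 0 0 0 1" --pt "-3.5 4 0 0 0 0 1"

```text
clock: 19.0
tool_pos: [0.6023, 0.0939, 0.2044]
eef_rot: [0.744, 0.668, -0.0, -0.0]
contact_force: [0.7, 1.1, -0.9]
opening: 0.54
finger_force: 12.0
```

Request:
step_arm --pt "-3 4 0 0 0 0 1" --pt "-1.4 2 0 0 0 0 1" --pt "0 0 0 0 0 0 1" --pt "0 0 0 0 0 0 1" --pt "0 0 0 0 0 0 1"

```text
clock: 19.62
tool_pos: [0.6555, 0.0472, 0.2048]
eef_rot: [0.743, 0.669, -0.0, -0.001]
contact_force: [-0.3, 0.3, -0.4]
opening: 0.542
finger_force: 12.0
```

```bash
python3 - <<'E'
from h import *
s=r.get_state();print(s['opening'],s['finger_force']);shift((.6586,.0446))
E
```

```text
0.5419122603024682 12.00003603938967
tcp [0.6555 0.0472 0.2048] yaw 83.99 shift x,y cm [-0.22  0.34]
```

Request:
step_arm --pt "-0.2 0.3 3 0 0 0 1" --pt "0 0 4 0 0 0 1" --pt "0 0 4 0 0 0 1" --pt "0 0 2.5 0 0 0 1" --pt "0 0 0.7 0 0 0 1" --pt "0 0 0 0 0 0 1" --pt "0 0 0 0 0 0 1" --pt "0 0 0 0 0 0 1"

```text
clock: 20.62
tool_pos: [0.6601, 0.0432, 0.064]
eef_rot: [0.744, 0.668, 0.001, 0.001]
contact_force: [-0.4, 0.9, -0.2]
opening: 0.54
finger_force: 12.0
```

Request:
step_arm --pt "0.1 -0.1 0.5 0 0 0 1" --pt "0 0 0 0 0 0 1" --pt "0 0 0 0 0 0 1"

```text
clock: 21.0
tool_pos: [0.6584, 0.0441, 0.0576]
eef_rot: [0.744, 0.668, -0.0, -0.0]
contact_force: [0.3, 0.4, -1.3]
opening: 0.543
finger_force: 12.0
```

Request:
step_arm --pt "0 0 0.1 0 0 0 1" --pt "0 0 0 0 0 0 -1" --pt "0 0 0 0 0 0 -1" --pt "0 0 0 0 0 0 -1" --pt "0 0 0 0 0 0 -1" --pt "0 0 0 0 0 0 -1"

```text
clock: 21.75
tool_pos: [0.6585, 0.0441, 0.0567]
eef_rot: [0.744, 0.668, -0.0, 0.0]
contact_force: [0.4, -0.4, -0.2]
opening: 0.999
finger_force: 0.0
```

Request:
step_arm --pt "0 0 -3 0 0 0 -1" --pt "0 0 -5 0 0 0 -1" --pt "0 0 -5.5 0 0 0 -1" --pt "0 -5 0 0 0 0 -1" --pt "0.6 -5.5 0 0 0 0 -1" --pt "0 -5.5 0 0 0 0 -1" --pt "0 -4.5 0 0 0 0 -1" --pt "0 -1.6 0 0 0 0 -1"

```text
clock: 22.75
tool_pos: [0.4364, 0.0738, 0.1921]
eef_rot: [0.743, 0.669, -0.001, -0.0]
contact_force: [0.5, -0.1, 0.8]
opening: 0.995
finger_force: 0.0
```

Request:
step_arm --pt "0 0 0 0 0 0 -1" --pt "0 0 0 0 0 0 -1" --pt "0 0 0 0 0 0 -1"

```text
clock: 23.12
tool_pos: [0.4405, 0.0739, 0.1916]
eef_rot: [0.744, 0.668, 0.001, 0.0]
contact_force: [-0.1, -0.3, 0.6]
opening: 1.001
finger_force: 0.0
```

```bash
python3 - <<'E'
from h import *
wrist(.054,save="pics/w4.png");shift((.439,.0745))
E
```

```text
stopper px [251.8 182.6] [243, 172, 20, 23, 332] [0.4407 0.0794 0.048 ]
tcp [0.4403 0.0738 0.1916] yaw 83.78 shift x,y cm [ 0.56 -0.02]
tcp [0.4403 0.0738 0.1916] yaw 83.78 shift x,y cm [ 0.05 -0.14]
```

View pics/w4.png

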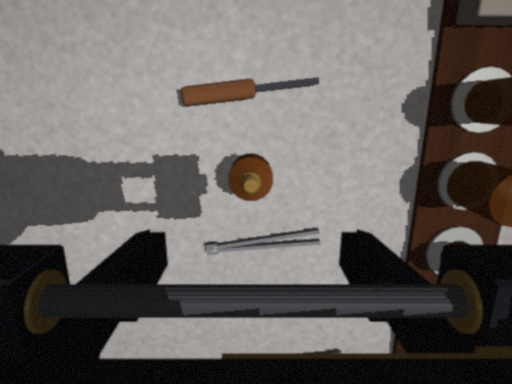

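a's stopper is at about (252,184), roughly (0.440, 0.077). I'll descend to it.

Request:
step_arm --pt "0.3 -0.1 4 0 0 0 -1" --pt "0 0 5 0 0 0 -1" --pt "0 0 4 0 0 0 -1" --pt "0 0 2.5 0 0 0 -1" --pt "0 0 1 0 0 0 -1" --pt "0 0 0 0 0 0 -1" --pt "0 0 0 0 0 0 -1" --pt "0 0 0 0 0 0 -1"

```text
clock: 24.18
tool_pos: [0.4424, 0.0765, 0.04]
eef_rot: [0.744, 0.668, -0.001, 0.001]
contact_force: [0.0, -0.4, -0.5]
opening: 0.998
finger_force: 0.0
```

Request:
step_arm --pt "0 -0.2 1 0 0 0 -1" --pt "0 0 0.8 0 0 0 -1" --pt "0 0 0 0 0 0 -1" --pt "0 0 0 0 0 0 -1"

```text
clock: 24.68
tool_pos: [0.4395, 0.0761, 0.0232]
eef_rot: [0.744, 0.668, -0.003, 0.001]
contact_force: [-0.5, -0.3, -0.3]
opening: 1.0
finger_force: 0.0
```

Request:
step_arm --pt "0 0 0.2 0 0 0 -1" --pt "0 0 0 0 0 0 1" --pt "0 0 0 0 0 0 1" --pt "0 0 0 0 0 0 1" --pt "0 0 0 0 0 0 1" --pt "0 0 0 0 0 0 1" --pt "0 0 0 0 0 0 1"

```text
clock: 25.55
tool_pos: [0.4393, 0.0761, 0.0209]
eef_rot: [0.744, 0.668, -0.003, 0.0]
contact_force: [-0.1, -0.2, 0.3]
opening: 0.494
finger_force: 12.0
```

Request:
step_arm --pt "0 0 -3 0 0 0 1" --pt "0 0 -4 0 0 0 1" --pt "0 0 -4 0 0 0 1" --pt "-2 2 -4 0 0 0 1" --pt "-3 4 0 0 0 0 1" --pt "-3 4 0 0 0 0 1" --pt "-3 4 0 0 0 0 1" --pt "-3 4 0 0 0 0 1"

```text
clock: 26.55
tool_pos: [0.6054, -0.0852, 0.1467]
eef_rot: [0.744, 0.668, -0.006, 0.004]
contact_force: [0.8, 0.2, -0.0]
opening: 0.494
finger_force: 12.0
```

Request:
step_arm --pt "-2 3 0 0 0 0 1" --pt "0 1 0 0 0 0 1" --pt "0 0 0 0 0 0 1" --pt "0 0 0 0 0 0 1" --pt "0 0 0 0 0 0 1"

```text
clock: 27.18
tool_pos: [0.6417, -0.1067, 0.1473]
eef_rot: [0.744, 0.669, -0.006, 0.004]
contact_force: [-0.0, -0.1, -1.4]
opening: 0.495
finger_force: 12.0
```

```bash
python3 - <<'E'
from h import *
s=r.get_state();print(s['opening'],s['finger_force'],s['eef_rot']);shift((.6418,-.1085))
E
```

```text
0.49540266842870284 11.998688606545329 [ 0.74351213  0.66868777 -0.00553154  0.00397345]
tcp [ 0.6417 -0.1067  0.1473] yaw 83.93 shift x,y cm [-0.18  0.03]
```

Request:
step_arm --pt "-0.2 0 3 0 0 0 1" --pt "0 0 3.5 0 0 0 1" --pt "0 0 2.5 0 0 0 1" --pt "0 0 1.4 0 0 0 1" --pt "0 0 0.5 0 0 0 1" --pt "0 0 0 0 0 0 1" --pt "0 0 0 0 0 0 1" --pt "0 0 0 0 0 0 1"

```text
clock: 28.18
tool_pos: [0.6425, -0.1113, 0.039]
eef_rot: [0.744, 0.668, -0.005, 0.005]
contact_force: [0.2, 0.6, -0.4]
opening: 0.494
finger_force: 12.0
```

```bash
python3 - <<'E'
from h import *
s=r.get_state();print(s['eef_rot']);shift((.6418,-.1085))
E
```

```text
[ 0.74428987  0.66782292 -0.00478251  0.00471966]
tcp [ 0.6425 -0.1113  0.039 ] yaw 83.8 shift x,y cm [ 0.27 -0.1 ]
```

Request:
step_arm --pt "0.25 -0.1 0.5 0 0 0 1" --pt "0 0 0 0 0 0 1" --pt "0 0 0 0 0 0 1"

```text
clock: 28.55
tool_pos: [0.6412, -0.1085, 0.0331]
eef_rot: [0.744, 0.668, -0.005, 0.004]
contact_force: [-0.4, -0.1, -0.9]
opening: 0.497
finger_force: 12.0
```

Request:
step_arm --pt "0 0 0 0 0 0 -1" --pt "0 0 0 0 0 0 -1" --pt "0 0 0 0 0 0 -1" --pt "0 0 0 0 0 0 -1" --pt "0 0 0 0 0 0 -1" --pt "0 0 -3 0 0 0 -1" --pt "0 0 -5 0 0 0 -1" --pt "0 0 -5 0 0 0 -1"

```text
clock: 29.55
tool_pos: [0.6413, -0.1069, 0.1643]
eef_rot: [0.744, 0.668, -0.005, 0.004]
contact_force: [0.8, -0.8, 0.4]
opening: 1.0
finger_force: 0.0
```

Request:
step_arm --pt "0 0 -5 0 0 0 -1" --pt "-3 -5 0 0 0 0 -1" --pt "-3 -5 0 0 0 0 -1" --pt "-3 -5 0 0 0 0 -1" --pt "-3 -4 0 0 0 0 -1" --pt "-4 0 0 0 0 0 -1" --pt "0 0 0 0 0 0 -1" --pt "0 0 0 0 0 0 -1"

```text
clock: 30.55
tool_pos: [0.4359, -0.2443, 0.2156]
eef_rot: [0.744, 0.668, -0.005, 0.004]
contact_force: [-0.9, 0.0, -0.8]
opening: 0.998
finger_force: 0.0
```

```bash
python3 - <<'E'
from h import *
t=r.snapshot("top");s=r.snapshot("scene")
im=np.vstack([cv2.resize(t["pixels"][125:195,165:360],None,fx=3.4,fy=3.4,interpolation=2),cv2.resize(s["pixels"][185:285,175:370],None,fx=3.4,fy=3.4,interpolation=2)])
print(im.shape);cv2.imwrite("pics/end.png",im[:,:,::-1])
E
```

```text
(578, 663, 3)
```

View pics/end.png

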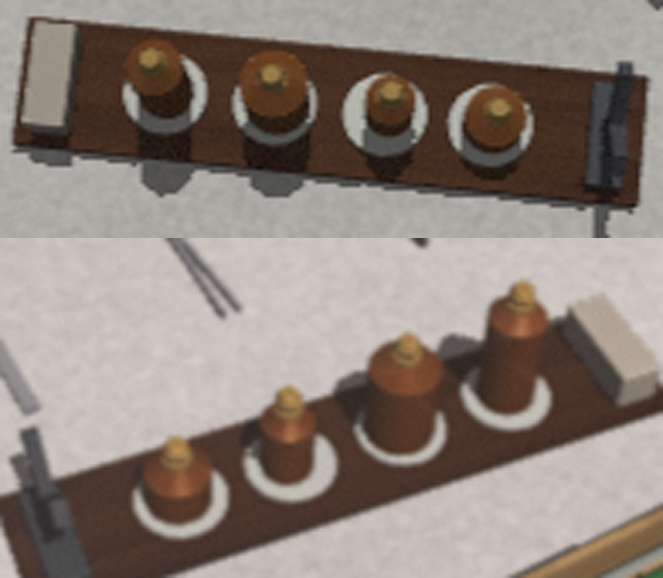

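All four stand upright on their pads in the right order. b sits a little to one side of its pad at zoom (391,94) in the top view, so I'll check the offsets in numbers before handing in.

```bash
python3 - <<'E'
from h import *
t=r.snapshot("top");s=r.snapshot("scene")
D=dict(a=((498,107),(176,451),.054,(.6418,-.1085)),b=((391,94),(288,402),.07,(.650,-.0338)),c=((271,76),(407,348),.086,(.6586,.0446)),d=((152,62),(522,296),.102,(.667,.123)))
for k,(p,q,h,g) in D.items():
    p=(p[0]/3.4+165,p[1]/3.4+125);q=(q[0]/3.4+175,(q[1]-238)/3.4+185)
    x,e=tri(ray(t,*p),ray(s,*q));A=onz(t,*p,h+.005)[:2]-g;B=onz(s,*q,h+.005)[:2]-g;print(k,np.round(x,4),round(e,4),"mm off",np.round(A*1e3,1),np.round(B*1e3,1))
E
```

```text
a [ 0.643  -0.1102  0.0599] 0.0013 mm off [ 1.2 -2.4] [ 0.9 -0.8]
b [ 0.6503 -0.0369  0.0726] 0.0021 mm off [-0.7 -3.9] [ 2.4 -3.1]
c [0.6595 0.043  0.0898] 0.0015 mm off [ 0.2 -2.3] [ 2.  -1.5]
d [0.6668 0.1217 0.105 ] 0.0038 mm off [-1.6 -3.2] [ 1.9 -0.7]
```

All four are within about 5 mm of their pad centres, against the 13 mm allowed, so I'm handing in.

```bash
python3 -c "
from plant import r
print(r.finish_job())"
```

```text
the job is handed in; nothing more can be done
None
```

The job is handed in: the four flasks stand upright on their pads, shortest by the fork to tallest by the brick, each measured within about 5 mm of its pad's centre; the hand-in returned no verdict.

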